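# Centre the custard cup on its trivet

## Task

The glass custard cup is fresh from the slow cooker, too hot to pick up, and was set down in a hurry at the edge of the small black trivet, where it stands wobbly on its narrow foot. With the fingers shut, tap or nudge it lightly, low on its belly, until it stands upright in the centre of the trivet, then take the hand clear. Never lift it, rock it hard or knock it off, keep the trivet where it lies, and leave everything else on the counter alone.

Things in the scene. Friction and masses are not known exactly. Their poses are not given: they have to be found in the camera images.
- cup: the hot cup: round clear-glass custard cup, about 180 g, 69 mm tall. Origin: centre of its foot's underside; z up its axis. Foot only 32 mm across; belly 86 mm across (widest) 27 mm up; rim 80 mm. Starts 36 to 51 mm off the trivet's centre, any way. Slick glass (0.3), foot friction about 0.55: pushed slowly at the belly by an upright finger it slides and stops with the finger; pushed near the rim it tips
- trivet: the small base: flat round black plastic trivet, 120 mm across, 14 mm high, flat level top of rings and spokes, loose on the counter, 300 g. Origin: centre of its underside (top centre 14 mm above); z up. A hanging loop 8 mm thick and lower than the top sticks out by up to 22 mm at about +43 degrees from its x axis towards its y axis
- cooker: fixed oval slow cooker, steel with a glass lid, on the robot's left, 234 mm along its x, 380 mm along its y over the two handles, 164 mm high to its rim and 220 mm to the lid's knob. Origin: centre of its underside. Not part of the work
- spatula: green silicone spatula lying flat, 280 mm long along its x (x from -138 to +142 mm), 58 mm wide at the blade (+x end), 11 mm high. Origin on the counter. Leave it alone
- scoop: aluminium scoop lying on its flat bottom, x from -100 (handle end) to +93 mm (mouth), 72 mm wide, 39 mm high. Origin on the counter below its back wall. Leave it alone
- spare_cup: a second, identical custard cup that stands directly on the counter. Origin as for the hot cup. Leave it alone
- mug: blue ceramic mug, 80 mm across without its handle (on +y), 92 mm high. Origin: centre of its underside. Leave it alone
- shaker: white ceramic shaker with a steel cap, 48 mm across, 86 mm high. Origin: centre of its underside. Leave it alone
There are look-alikes about, which are no part of the job. Of the things that look like the trivet, take the one that is farthest to the robot's left at the start. Leave any green look-alike of the cup alone.

How it is judged:
At the end, for the whole second after the job is handed in: The cup stands upright and at rest on the trivet, its axis within 8 mm of the trivet's centre; the trivet lies flat within 15 mm of where it was (horizontal distance between cup and trivet below 0.008 m and z of cup in the frame of trivet between 0.011 and 0.017 m and angle between cup's own z axis and vertical below 0.06 rad and linear speed of cup below 0.01 m/s and angular speed of cup below 0.1 rad/s and angle between trivet's own z axis and vertical below 0.05 rad and distance of trivet from where it was at the start of the episode below 0.015 m); the robot touches nothing.
It fails at once if the cup is lifted or carried (foot more than 10 mm above the trivet's top) (z of cup in the frame of trivet above 0.024 m).
It fails at once if the cup falls off the trivet (z of cup in the frame of trivet below 0.004 m).
It fails at once if the cup is rocked hard (more than about 17 degrees) or hit hard (more than 15 N) (angle between cup's own z axis and vertical above 0.3 rad or contact force between any of the fingers, the arm and cup above 15 N).
It fails at once if the trivet is lifted or shoved away (more than 30 mm) (height (world z) of trivet above 0.01 m or distance of trivet from where it was at the start of the episode above 0.03 m).
It fails at once if something else on the counter is shifted by more than 20 mm (distance of any of spatula, scoop, spare_cup, mug, shaker from where it was at the start of the episode above 0.02 m).
It also fails if it takes over 54 s, if anything falls off the work surface, if the arm or the gripper's body presses on something with over 40 N, if the wrist force passes 120 N, or if a joint passes its speed limit or range.

## Robot

A 6-joint arm with a two-finger parallel gripper is mounted at the origin on the work surface. World frame = base frame: x ahead of the robot, y to its left, z up, the work surface at z = 0. Lengths are in m, angles in rad, forces in N, time in s.
With the tool pointing down it reaches from about 0.375 to 0.825 m from the base axis. Payload 5.5 kg.
Tool frame: the origin (TCP) lies midway between the tips of the shut fingers; the grasp point (between the pads) lies 19 mm behind it (env.grip_depth is the distance from the TCP to the grasp point, in m); y points along the fingers, x is the direction in which the jaws open and shut, and the axes are right-handed (so a half turn about y gives the same grasp; the last joint's range is limited). The gripper opens to 85 mm and grips with 20 to 120 N. Pads are 22 mm wide; open, the fingers measure 114 mm over their backs; the gripper's body (76 mm by 85 mm) begins 54 mm behind the grasp point. The pads swing forward as they close: fully open they stand 13 mm farther back than shut.
Start: joints at [-1.25, 0.314, -0.047, 1.21, 0, 1.571], TCP at [0.189, -0.569, 0.195] pointing down, gripper open.
Joint ranges: [-2.67, 2.67], [-0.69, 1.73], [-1.03, 1.25], [-2.08, 2.16], [-1.42, 1.45], [-3.14, 3.14]. Speed limits (rad/s): [2.39, 2.39, 3.01, 3.14, 3.14, 3.14].

## Interface

Orientations are given as a rotation vector (axis times angle).
In Python, from workcell import env gives the robot as it stands.
- The arm moves only by the shell command python3 -m pendant 'ROWS'. ROWS is JSON, a list of rows, each a list of 3 entries, a list of its own where there are three numbers: the finger opening in mm, from 0 to 85.4, then the shift along the tool's x, y, z in mm, then the turn about the tool's y in rad. A call has 1 to 5 rows; each row is the pose to reach, as a shift and turn from the pose measured when the call began, along the tool's axes at that moment; what a row does not reach only later rows make up. A row lasts 1/12 s, in which the tool goes at most 41.7 mm and 7.16 degrees, less where a joint would pass 70% of its speed; a pose out of reach is approached as far as the arm can. A call with a gripper value outside its range is refused whole. The fingers move at their own pace and stop on an object; the grip force is fixed at half the most. Time passes only in rows, so rows that repeat a pose let the fingers close. It gives the time, the measured TCP pose, the force and the opening at its end, in the units of the state.
- env.observe(): the state, without advancing time (a new reading comes with each control period).
- env.read_camera(name): name is "scene" or "top" or "wrist"; returns a dict with "color" (420x560x3 uint8, red, green, blue), "fovy" (degrees; the focal length in pixels is half the picture's height over the tangent of half this angle, whatever the lens; pixels are square), "cx", "cy" (the principal point, pixels), "R" (3x3) and "t" (3): a world point X has camera coordinates R X + t. Camera axes: x right, y down, z forward; pixel columns grow to the right and rows downward; lengths in m; the calibration is good to about 2 mm. A picture is of the moment at which its call begins. There is no depth.
- env.sign_off(): hands the job in, once; it reports no verdict.
Trained networks look in a picture, given as the dict that the camera call returned (one of the last four; its "shot" number tells which), for a name from the list of things; names that differ only in an ending like _2 or _b are one class to them, and where a whole thing is asked for, a point or a joint stands for the part that bears it (a point fixed in the world has none). Each returns a list of dicts, best first, with "confidence" (0 to 1); they miss things now and then, are a little off and sometimes report something else, mostly with a low value. They report only what shows in the picture. A call takes as long as a camera call. They do not tell look-alikes from the thing itself.
- env.search_frame(picture, label): "extent" ([centre column, centre row, width, height] in pixels, round what is visible of it).
- env.trace(picture, label): "pixels" (420x560 bool, what is visible of it) and "extent" ([centre column, centre row, width, height] in pixels, round what is visible of it).
The state is a dict: "time_s": time; "qpos": joint angles; "qvel": joint speeds; "tau": joint torques, N m; "tcp_pos": TCP position; "eef_rot": TCP orientation; "wrist_force": force on the tool from outside, world axes, zero at the start; "wrist_torque": the same for the moment, N m; "width": finger opening in m.
Only numpy, scipy, OpenCV 4.12 (cv2) and the standard library are available. Lean on these libraries where they do the work, as an engineer would, in place of code of your own. Each camera call takes 0.05 s, during which the arm holds its last target.

## Working session

There is one attempt and no reset: what is moved stays moved. The work goes in short steps, Python scripts to look and compute and a shell command to move; the robot and the scene stay as the last step left them, time stands still between calls to the robot, and variables do not carry over. Pictures are saved under pics/ and viewed, and the job is handed in when it is done.

```bash
ls; mkdir -p pics; cat > h.py <<'E'
import numpy as np, cv2
from workcell import env
def f(p): return p["color"].shape[0]/2/np.tan(np.radians(p["fovy"])/2)
def ray(p,u,v,z):
    R=np.array(p["R"]);t=np.array(p["t"]);c=-R.T@t
    d=R.T@np.array([(u-p["cx"])/f(p),(v-p["cy"])/f(p),1.])
    return c+d*(z-c[2])/d[2]
def proj(p,X):
    c=np.array(p["R"])@np.array(X)+np.array(p["t"]); return c[:2]/c[2]*f(p)+[p["cx"],p["cy"]]
def save(p,n): cv2.imwrite("pics/"+n,p["color"][:,:,::-1])
E
python3 - <<'E'
from h import *
for n in("top","scene"):
    p=env.read_camera(n); save(p,n+"0.png")
    print(n,-np.array(p["R"]).T@np.array(p["t"]),p.get("fovy"),[k for k in p])
    for l in("cup","trivet","mug","shaker","spatula","scoop"):
        for d in env.search_frame(p,l): print(l,np.round(d["extent"]),round(d["confidence"],2),np.round(ray(p,d["extent"][0],d["extent"][1],0.014),3))
o=env.observe();print(o)
E
```

```text
pics
top [0.27380808 0.06839981 1.44747809] 42.155746456264325 ['color', 'fovy', 'cx', 'cy', 'R', 't', 'shot']
cup [331. 205.  33.  34.] 0.85 [ 0.524 -0.04   0.014]
cup [277. 207.  35.  33.] 0.85 [0.522 0.103 0.014]
trivet [332. 200.  46.  56.] 0.81 [ 0.536 -0.044  0.014]
trivet [412. 202.  44.  54.] 0.69 [ 0.527 -0.256  0.014]
trivet [383. 130.  46.  49.] 0.67 [ 0.729 -0.189  0.014]
mug [452. 132.  40.  43.] 0.79 [ 0.718 -0.374  0.014]
shaker [239. 121.  20.  20.] 0.8 [0.763 0.204 0.014]
spatula [324. 113.  20. 100.] 0.81 [ 0.781 -0.029  0.014]
spatula [331. 199.  46.  58.] 0.61 [ 0.54  -0.041  0.014]
scoop [452. 134.  41.  40.] 0.73 [ 0.713 -0.375  0.014]
scoop [213. 263.  33.  76.] 0.71 [0.374 0.275 0.014]
scene [1.23228121 0.38153571 0.84652251] 57.8131325991652 ['color', 'fovy', 'cx', 'cy', 'R', 't', 'shot']
cup [246. 204.  26.  34.] 0.96 [ 0.48  -0.051  0.014]
cup [287. 221.  30.  34.] 0.82 [0.498 0.095 0.014]
trivet [162. 248.  40.  44.] 0.97 [ 0.735 -0.187  0.014]
trivet [180. 198.  45.  22.] 0.91 [ 0.541 -0.256  0.014]
trivet [450. 272. 174. 118.] 0.21 [0.501 0.565 0.014]
mu
[... 212 characters left out ...]
014]
scoop [351. 213.  31.  45.] 0.85 [0.39  0.264 0.014]
{'time_s': 0.7, 'qpos': array([-1.24998043e+00,  3.13466410e-01, -4.70728357e-02,  1.21019986e+00,
        2.38799762e-05,  1.57078059e+00]), 'qvel': array([ 0.00063815, -0.00032431,  0.00026812,  0.00053427, -0.00098015,
        0.0007964 ]), 'tau': array([ 2.37788618e-04, -5.39288735e+01,  3.39983189e+01,  1.37469498e-03,
       -2.96386825e-04, -5.91001211e-06]), 'tcp_pos': array([ 0.18921743, -0.569398  ,  0.19533158]), 'eef_rot': array([-1.34408176,  0.96963952, -0.96973958]), 'wrist_force': array([ 0.37360135, -0.04892782,  0.18609867]), 'wrist_torque': array([-0.03209917,  0.01587387,  0.02563954]), 'width': 0.0855978185558704}
```

```bash
python3 - <<'E'
import cv2
a=cv2.imread("pics/top0.png")[90:290,180:480]; cv2.imwrite("pics/top0c.png",cv2.resize(a,(800,533),interpolation=cv2.INTER_CUBIC))
a=cv2.imread("pics/scene0.png")[160:320,100:340]; cv2.imwrite("pics/scene0c.png",cv2.resize(a,(800,533),interpolation=cv2.INTER_CUBIC))
E
```

```text
(no output)
```

View pics/top0c.png

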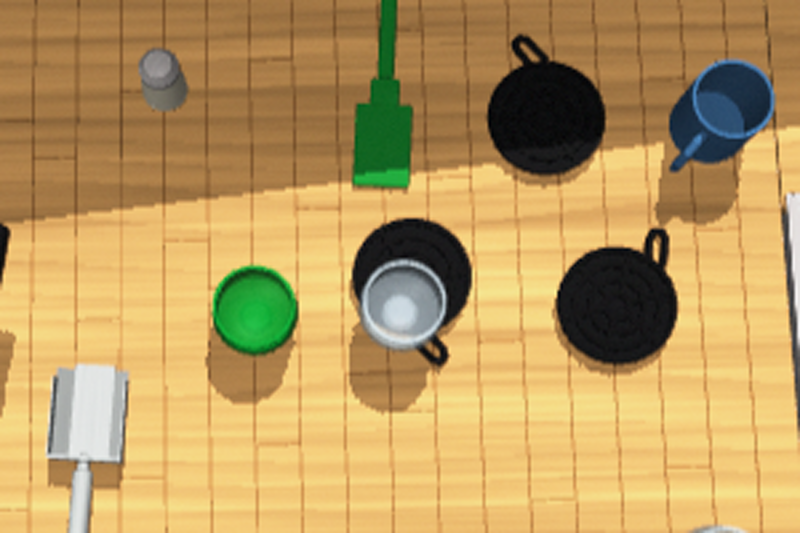

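View pics/scene0c.png

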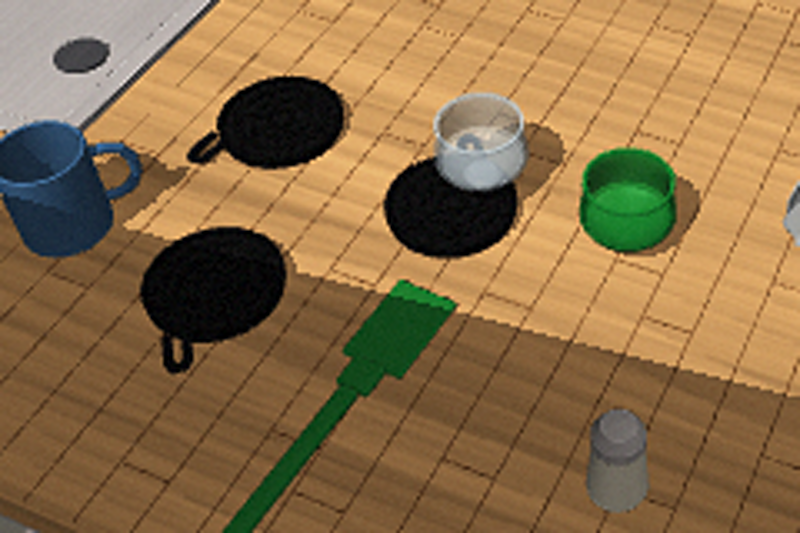

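View pics/top0.png

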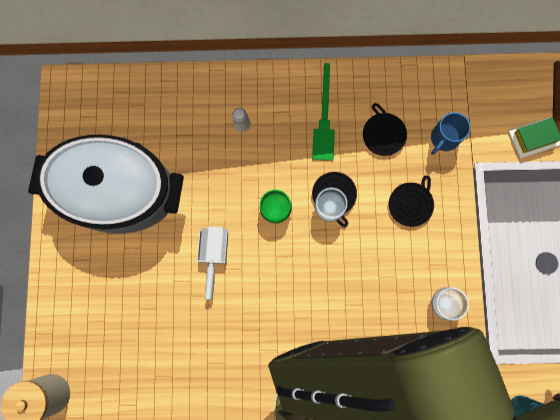

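```bash
cat >> h.py <<'E'
from scipy.optimize import minimize
def sil(p,parts,S=8,shape=(420,560)):
    # parts: list of (x,y,z,r) circles ; filled hull of all
    pts=[]
    a=np.linspace(0,2*np.pi,120)
    for x,y,z,r in parts:
        for t in a: pts.append(proj(p,[x+r*np.cos(t),y+r*np.sin(t),z]))
    return cv2.convexHull(np.array(pts,np.float32))[:,0]
def fill(h,shape=(420,560)):
    m=np.zeros((shape[0],shape[1]),np.uint8); cv2.fillPoly(m,[np.round((h)*256).astype(np.int32)],255,cv2.LINE_AA,8); return m/255.
def cupsil(p,x,y,z0=0.014): return sil(p,[(x,y,z0+.069,.040),(x,y,z0+.055,.0405),(x,y,z0+.027,.043),(x,y,z0,.016)])
def trisil(p,x,y): return sil(p,[(x,y,.014,.060),(x,y,0,.060)])
def fitcup(p,m,x0):
    m=m.astype(float)
    c=lambda q: np.abs(fill(cupsil(p,*q))-m).sum()
    r=minimize(c,x0,method="Nelder-Mead",options=dict(initial_simplex=np.array([x0,x0+[.01,0],x0+[0,.01]]),xatol=1e-4)); return r.x,r.fun,m.sum()
def fittri(p,dark,valid,x0):
    c=lambda q: (np.abs(fill(trisil(p,*q))-dark)*valid).sum()
    r=minimize(c,x0,method="Nelder-Mead",options=dict(initial_simplex=np.array([x0,x0+[.01,0],x0+[0,.01]]),xatol=1e-4)); return r.x,r.fun
def run(p,name,tx,cx):
    tx=np.array(tx);cx=np.array(cx)
    ms=env.trace(p,"cup")
    best=None
    for d in ms:
        e=d["extent"]; 
        dist=np.hypot(*(np.array(e[:2])-proj(p,[*cx,.05])))
        print("cup mask",np.round(e),round(d["confidence"],2),round(dist))
        if best is None or dist<best[0]: best=(dist,d)
    m=best[1]["pixels"]
    c,fc,n=fitcup(p,m,cx)
    img=p["color"].astype(float); dark=(img.max(2)<60).astype(float)
    cm=cv2.dilate(((fill(cupsil(p,*c))>.2)|m).astype(np.uint8),np.ones((5,5)))
    t0=tx; 
    for _ in range(3):
        big=fill(sil(p,[(*t0,0,.075),(*t0,.014,.075)]))>0
        valid=(big&(cm==0)).astype(float)
        t,ft=fittri(p,dark,valid,t0); t0=t
    print(name,"cup",np.round(c,4),"resid",fc,n,"tri",np.round(t,4),ft,"cup-tri mm",np.round((c-t)*1000,1))
    im=cv2.resize(p["color"][:,:,::-1],None,fx=4,fy=4,interpolation=cv2.INTER_CUBIC)
    for h,col in((cupsil(p,*c),(0,0,255)),(trisil(p,*t),(0,255,255))):
        cv2.polylines(im,[np.round((h+.5)*4).astype(np.int32)],True,col,1)
    u,v=np.round(4*proj(p,[*t,.03])).astype(int)
    im=im[max(0,v-300):v+300,max(0,u-400):u+400]; cv2.imwrite("pics/"+name+".png",im)
    return c,t
E
python3 - <<'E'
from h import *
for n in("top","scene"):
    p=env.read_camera(n); run(p,n+"fit1",[.54,-.04],[.50,-.035])
E
```

```text
cup mask [330. 204.  31.  32.] 0.85 8
cup mask [277. 208.  33.  36.] 0.76 54
topfit1 cup [ 0.514  -0.0363] resid 108.13725490196077 863.0 tri [ 0.5527 -0.0481] 74.89019607843137 cup-tri mm [-38.7  11.8]
cup mask [244. 202.  29.  32.] 0.85 3
cup mask [285. 219.  32.  34.] 0.68 42
scenefit1 cup [ 0.5188 -0.0374] resid 51.345098039215685 725.0 tri [ 0.5507 -0.0539] 57.46666666666666 cup-tri mm [-31.9  16.5]
```

View pics/topfit1.png

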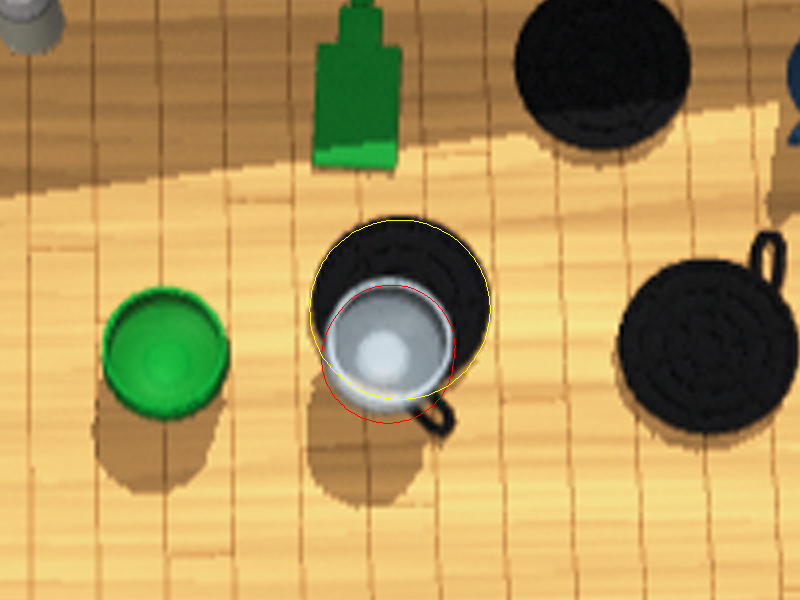

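View pics/scenefit1.png

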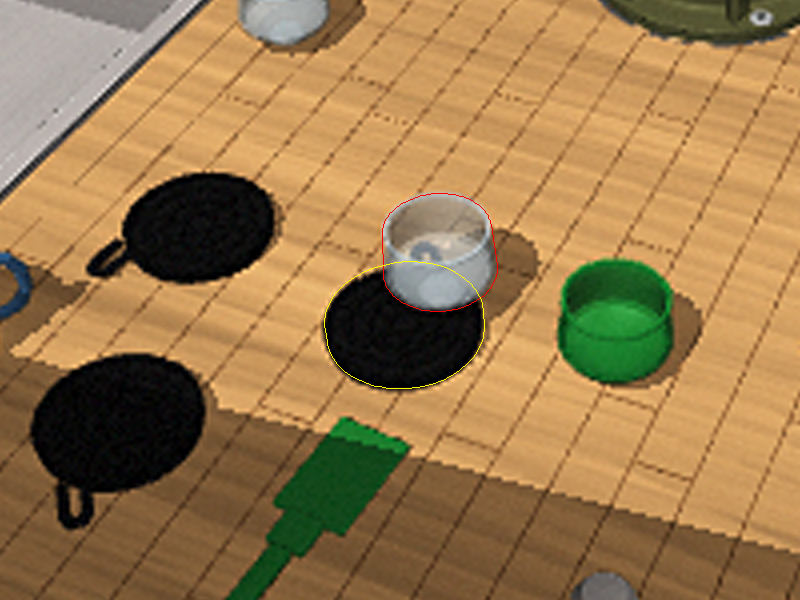

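```bash
cat >> h.py <<'E'
from scipy.spatial.transform import Rotation as Ro
def plan(target,face=None,push=None):
    """print tool axes and tool-frame shift (mm) to target"""
    o=env.observe(); R=Ro.from_rotvec(o["eef_rot"]).as_matrix(); d=R.T@(np.array(target)-o["tcp_pos"])*1000
    print("t",o["time_s"],"tcp",np.round(o["tcp_pos"],4),"F",np.round(o["wrist_force"],2),"w",round(o["width"],4))
    print("axes x",np.round(R[:,0],3),"y",np.round(R[:,1],3),"z",np.round(R[:,2],3))
    print("shift mm",np.round(d,1))
    return R
E
python3 - <<'E'
from h import *
plan([.435,0.0,.195])
p=env.read_camera("wrist"); save(p,"w0.png"); R=np.array(p["R"]); print(-R.T@np.array(p["t"]),R,p["fovy"])
E
```

```text
t 0.9 tcp [ 0.1892 -0.5694  0.1953] F [0.18 0.42 0.52] w 0.0853
axes x [ 0.315 -0.949  0.   ] y [-0. -0. -1.] z [ 0.949  0.315 -0.   ]
shift mm [-4.628e+02  3.000e-01  4.128e+02]
[ 0.26721046 -0.54349479  0.37480172] [[ 3.15745149e-01 -9.48843929e-01  4.46328355e-04]
 [-8.98178426e-01 -2.98733556e-01  3.22542676e-01]
 [-3.05909326e-01 -1.02242168e-01 -9.46554818e-01]] 59.14885142147054
```

View pics/w0.png

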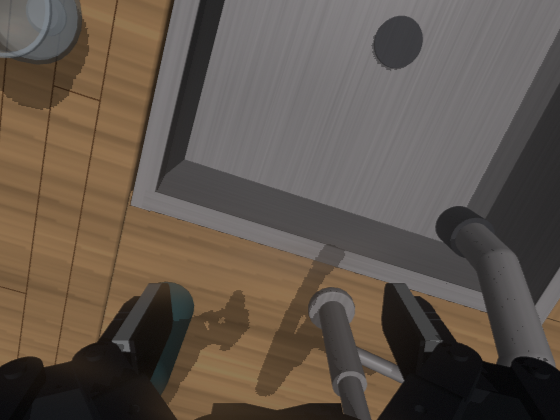

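```bash
python3 -m pendant '[[0,[-30,0,27],0.05],[0,[-60,0,54],0.1],[0,[-90,0,81],0.2],[0,[-120,0,108],0.3],[0,[-150,0,135],0.4]]'; python3 - <<'E'
from h import *
plan([.435,0.0,.195]); print(env.observe()["qpos"])
E
```

```text
time_s: 1.37
tcp_pos: [0.2703, -0.3828, 0.1953]
eef_rot: [-1.168, 1.271, -1.272]
wrist_force: [0.7, 0.4, 0.2]
width: 0.0258
t 1.3667 tcp [ 0.2703 -0.3828  0.1953] F [0.74 0.37 0.15] w 0.0258
axes x [-0.085 -0.996  0.   ] y [ 0. -0. -1.] z [ 0.996 -0.085  0.   ]
shift mm [-3.954e+02  3.000e-01  1.316e+02]
[-9.56161097e-01  6.65249911e-02 -3.49649956e-01  1.15427939e+00
  1.61980608e-04  2.27036458e+00]
```

```bash
python3 - <<'E'
from h import *
plan([.46,-.05,.27])
E
python3 -m pendant '[[0,[-35,-8,22],-0.05],[0,[-70,-16,44],-0.1],[0,[-105,-24,66],-0.15],[0,[-140,-32,88],-0.2],[0,[-170,-38,110],-0.25]]'
python3 - <<'E'
from h import *
plan([.46,-.05,.27]); print(env.observe()["qpos"])
E
```

```text
t 1.3667 tcp [ 0.2703 -0.3828  0.1953] F [0.74 0.37 0.15] w 0.0258
axes x [-0.085 -0.996  0.   ] y [ 0. -0. -1.] z [ 0.996 -0.085  0.   ]
shift mm [-347.7  -74.7  160.8]
time_s: 1.78
tcp_pos: [0.395, -0.2209, 0.2343]
eef_rot: [-1.283, 1.084, -1.086]
wrist_force: [0.9, -0.7, 0.5]
width: 0.0002
t 1.7833 tcp [ 0.395  -0.2209  0.2343] F [ 0.9  -0.67  0.53] w 0.0002
axes x [ 0.167 -0.986  0.001] y [ 0.001 -0.001 -1.   ] z [0.986 0.167 0.001]
shift mm [-157.7  -35.7   92.6]
[-5.09933903e-01  1.96331178e-02 -3.09875628e-01  1.23971896e+00
 -1.26547682e-05  2.46433202e+00]
```

```bash

python3 -m pendant '[[0,[-35,-8,20],0],[0,[-70,-16,40],0],[0,[-105,-24,62],0],[0,[-140,-32,82],0],[0,[-158,-36,93],0]]'
python3 - <<'E'
from h import *
plan([.46,-.05,.27]); print(env.observe()["qpos"])
p=env.read_camera("wrist"); save(p,"w1.png"); R=np.array(p["R"]); print(-R.T@np.array(p["t"]))
run(p,"w1fit",[.551,-.05],[.519,-.037])
E
```

```text
time_s: 2.2
tcp_pos: [0.4616, -0.046, 0.2714]
eef_rot: [-1.282, 1.081, -1.084]
wrist_force: [0.5, 0.5, -0.2]
width: 0.0
t 2.2 tcp [ 0.4616 -0.046   0.2714] F [ 0.54  0.46 -0.17] w 0.0
axes x [ 0.169 -0.986  0.   ] y [ 0.003  0.    -1.   ] z [0.986 0.169 0.003]
shift mm [ 3.7  1.4 -2.3]
[-9.98869133e-02  3.12769037e-02 -2.14311698e-01  1.32189303e+00
  7.72360473e-04  2.87147721e+00]
[ 0.54209493 -0.03230337  0.45118297]
cup mask [278. 112.  83.  85.] 0.62 3
cup mask [139.  85. 102.  87.] 0.6 140
w1fit cup [ 0.5156 -0.0367] resid 144.43529411764706 5679.0 tri [ 0.5536 -0.0504] 163.52156862745096 cup-tri mm [-38.   13.7]
```

View pics/w1.png

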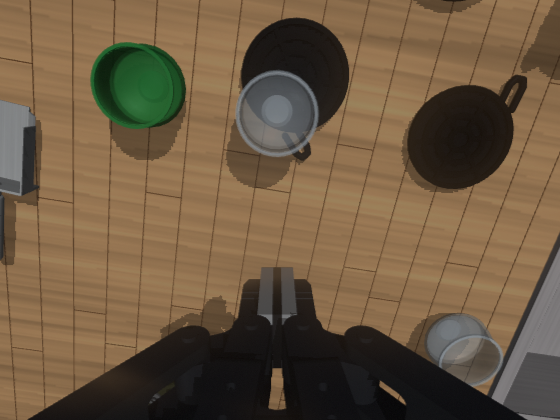

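View pics/w1fit.png

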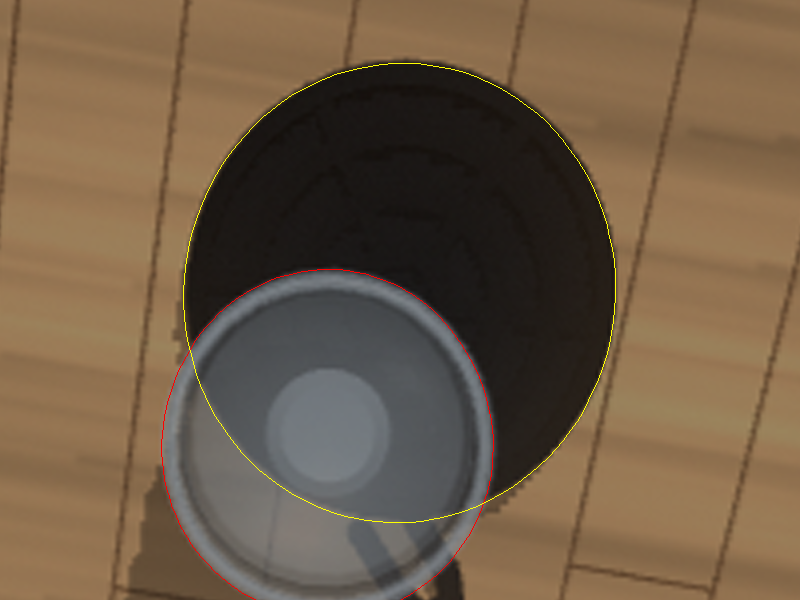

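```bash

python3 -m pendant '[[0,[-10,0,-4],-0.12],[0,[-20,0,-7],-0.24],[0,[-30,0,-10],-0.36],[0,[-39,0,-14],-0.48],[0,[-39,0,-14],-0.6]]'
python3 -m pendant '[[0,[0,0,0],-0.12],[0,[0,0,0],-0.24],[0,[0,0,0],-0.36],[0,[0,0,0],-0.48],[0,[0,0,0],-0.6]]'
python3 -m pendant '[[0,[0,10,0],-0.12],[0,[0,20,0],-0.24],[0,[0,30,0],-0.36],[0,[0,40,0],-0.48],[0,[0,50,0],-0.6]]'
python3 -m pendant '[[0,[0,10,0],-0.12],[0,[0,20,0],-0.24],[0,[0,30,0],-0.36],[0,[0,40,0],-0.48],[0,[0,50,0],-0.6]]'
python3 - <<'E'
from h import *
R=plan([.4413,-.0098,.022]); print(env.observe()["qpos"], np.degrees(np.arctan2(R[1,2],R[0,2])))
E
```

```text
time_s: 2.72
tcp_pos: [0.4403, -0.0101, 0.271]
eef_rot: [-1.479, 0.617, -0.621]
wrist_force: [0.2, 0.0, -0.3]
width: 0.0
time_s: 3.13
tcp_pos: [0.4399, -0.0109, 0.2709]
eef_rot: [-1.566, 0.145, -0.149]
wrist_force: [-0.6, -0.1, -0.2]
width: -0.0
time_s: 3.55
tcp_pos: [0.4397, -0.0117, 0.2203]
eef_rot: [-1.547, -0.33, 0.326]
wrist_force: [0.3, 0.1, 0.5]
width: 0.0001
time_s: 3.97
tcp_pos: [0.4395, -0.0126, 0.1698]
eef_rot: [-1.422, -0.798, 0.796]
wrist_force: [0.2, 0.2, -0.3]
width: 0.0002
t 3.9667 tcp [ 0.4395 -0.0126  0.1698] F [ 0.17  0.19 -0.28] w 0.0002
axes x [0.521 0.854 0.   ] y [ 0.002 -0.001 -1.   ] z [-0.854  0.521 -0.002]
shift mm [  3.2 147.8   0.2]
[-2.78706740e-02  2.34594514e-02 -4.54418328e-01  1.09063659e+00
 -8.36880812e-04  5.19830900e-01] 148.61892870798624
```

```bash

python3 -m pendant '[[0,[1,25,0],-0.1],[0,[2,50,0],-0.2],[0,[3,75,0],-0.2],[0,[3,100,0],-0.2],[0,[3,120,0],-0.2]]'
python3 - <<'E'
from h import *
R=plan([.4413,-.0098,.022]); print(np.degrees(np.arctan2(R[1,2],R[0,2])))
p=env.read_camera("scene"); c,t=run(p,"s2fit",[.5536,-.0504],[.5156,-.0367])
q=env.observe()["tcp_pos"]; d=np.array([.94,-.34]);n=np.array([.34,.94]);v=q[:2]-[.5156,-.0367]; print(v@d,v@n)
E
```

```text
time_s: 4.38
tcp_pos: [0.4403, -0.0109, 0.0481]
eef_rot: [-1.356, -0.949, 0.949]
wrist_force: [0.2, -0.4, 0.4]
width: -0.0
t 4.3833 tcp [ 0.4403 -0.0109  0.0481] F [ 0.19 -0.39  0.43] w -0.0
axes x [ 0.342  0.94  -0.001] y [ 0.001 -0.001 -1.   ] z [-0.94   0.342 -0.002]
shift mm [ 1.4 26.1 -0.5]
160.02732665748135
cup mask [244. 205.  28.  29.] 0.87 1
cup mask [288. 219.  32.  34.] 0.87 46
s2fit cup [ 0.5187 -0.0341] resid 75.30588235294118 701.0 tri [ 0.5509 -0.0528] 59.4156862745098 cup-tri mm [-32.2  18.7]
-0.08185371568064218 -0.002010970234658664
```

View pics/s2fit.png

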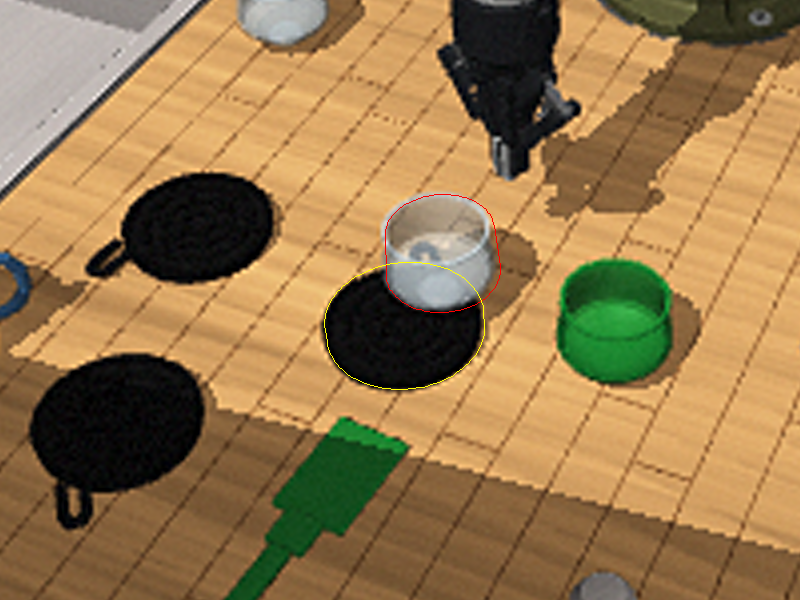

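```bash

python3 -m pendant '[[0,[2,9,0],0],[0,[2,18,0],0],[0,[2,26,-4],0],[0,[2,26,-10],0],[0,[2,26,-16],0]]'
python3 -m pendant '[[0,[0,0,-1.5],0],[0,[0,0,-3],0],[0,[0,0,-4.5],0],[0,[0,0,-6],0],[0,[0,0,-7],0]]'
python3 - <<'E'
from h import *
plan([.4413,-.0098,.022])
q=env.observe()["tcp_pos"]; d=np.array([.94,-.34]);n=np.array([.34,.94]);v=q[:2]-[.5156,-.0367]; print(v@d,v@n)
p=env.read_camera("scene"); c,t=run(p,"s3fit",[.5536,-.0504],[.5156,-.0367])
E
```

```text
time_s: 4.9
tcp_pos: [0.4542, -0.0146, 0.0209]
eef_rot: [-1.353, -0.946, 0.952]
wrist_force: [-0.6, 0.0, 0.3]
width: 0.0001
time_s: 5.32
tcp_pos: [0.461, -0.017, 0.0211]
eef_rot: [-1.353, -0.946, 0.951]
wrist_force: [0.2, 0.1, 0.6]
width: 0.0001
t 5.3167 tcp [ 0.461  -0.017   0.0211] F [0.2  0.13 0.59] w 0.0001
axes x [ 0.341  0.94  -0.002] y [-0.003 -0.001 -1.   ] z [-0.94   0.341  0.003]
shift mm [ 0.  -0.8 21. ]
-0.05801806076936961 -3.2839473468176336e-05
cup mask [287. 219.  31.  30.] 0.74 46
cup mask [244. 203.  27.  30.] 0.7 1
s3fit cup [ 0.5192 -0.0385] resid 91.46666666666667 684.0 tri [ 0.5506 -0.0536] 58.87058823529412 cup-tri mm [-31.4  15.1]
```

View pics/s3fit.png

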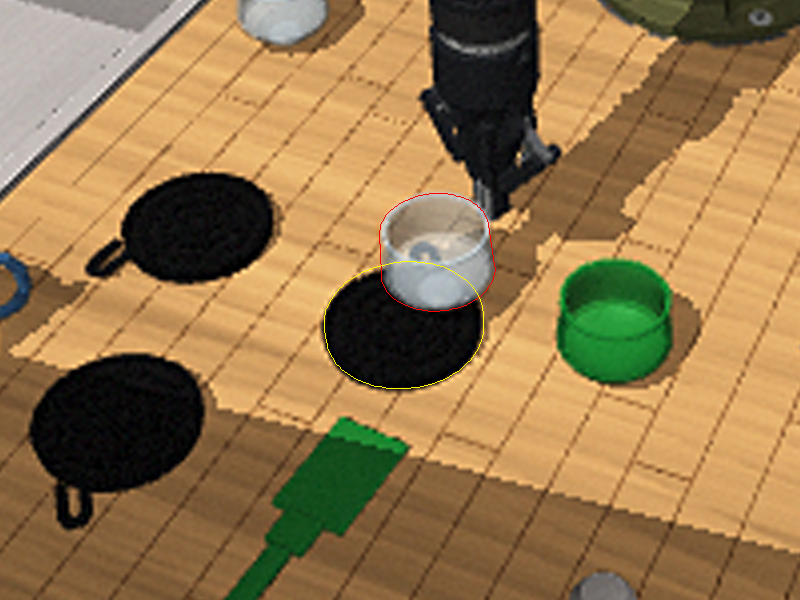

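```bash

python3 -m pendant '[[0,[0,0,-1],0],[0,[0,0,-2],0],[0,[0,0,-3],0],[0,[0,0,-4],0],[0,[0,0,-5],0]]'
python3 -m pendant '[[0,[0,0,-1],0],[0,[0,0,-2],0],[0,[0,0,-3],0],[0,[0,0,-4],0],[0,[0,0,-5],0]]'
python3 -m pendant '[[0,[0,0,-1],0],[0,[0,0,-2],0],[0,[0,0,-3],0],[0,[0,0,-4],0],[0,[0,0,-5],0]]'
python3 - <<'E'
from h import *
plan([.4413,-.0098,.022])
q=env.observe()["tcp_pos"]; d=np.array([.94,-.34]);n=np.array([.34,.94]);v=q[:2]-[.5156,-.0367]; print(v@d,v@n)
p=env.read_camera("scene"); c,t=run(p,"s4fit",[.5536,-.0504],[.5256,-.0407])
E
```

```text
time_s: 5.83
tcp_pos: [0.4657, -0.0187, 0.021]
eef_rot: [-1.353, -0.946, 0.952]
wrist_force: [-0.1, 0.4, -1.0]
width: 0.0
time_s: 6.25
tcp_pos: [0.4701, -0.0204, 0.0209]
eef_rot: [-1.353, -0.945, 0.952]
wrist_force: [-1.5, -0.1, 0.0]
width: 0.0005
time_s: 6.67
tcp_pos: [0.4749, -0.0221, 0.0209]
eef_rot: [-1.353, -0.945, 0.952]
wrist_force: [-1.5, 0.7, 2.0]
width: -0.0002
t 6.6667 tcp [ 0.4749 -0.0221  0.0209] F [-1.47  0.65  1.95] w -0.0002
axes x [ 0.341  0.94  -0.002] y [-0.004 -0.001 -1.   ] z [-0.94   0.341  0.004]
shift mm [ 0.1 -1.  35.8]
-0.04324848178229636 -0.00017169778109951878
cup mask [242. 204.  24.  33.] 0.66 2
cup mask [287. 219.  30.  34.] 0.66 47
s4fit cup [ 0.5252 -0.0388] resid 93.2313725490196 682.0 tri [ 0.5507 -0.0539] 55.72549019607844 cup-tri mm [-25.5  15.1]
```

View pics/s4fit.png

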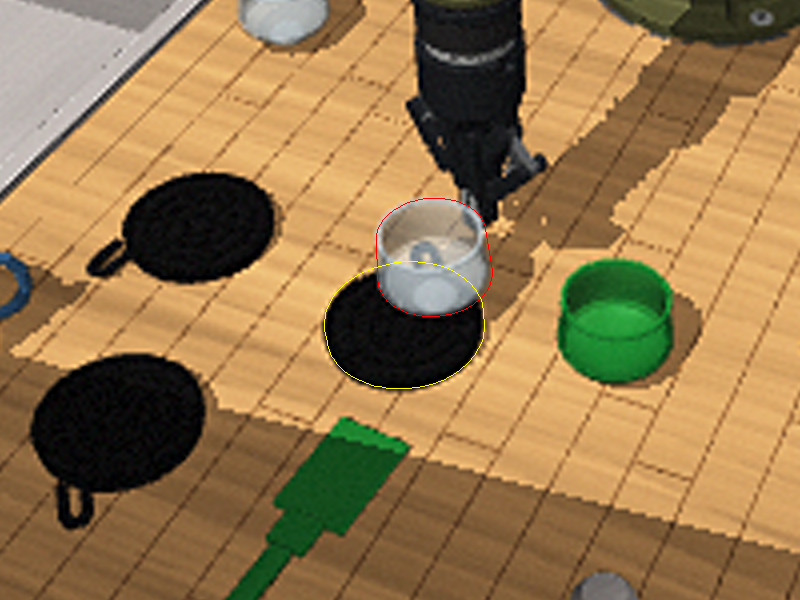

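```bash

for i in 1; do :; done
python3 -m pendant '[[0,[0,0,-1],0],[0,[0,0,-2],0],[0,[0,0,-3],0],[0,[0,0,-4],0],[0,[0,0,-5],0]]'
python3 -m pendant '[[0,[0,0,-1],0],[0,[0,0,-2],0],[0,[0,0,-3],0],[0,[0,0,-4],0],[0,[0,0,-5],0]]'
python3 -m pendant '[[0,[0,0,-1],0],[0,[0,0,-2],0],[0,[0,0,-3],0],[0,[0,0,-4],0],[0,[0,0,-5],0]]'
python3 - <<'E'
from h import *
plan([.4413,-.0098,.022])
q=env.observe()["tcp_pos"]; d=np.array([.94,-.34]);n=np.array([.34,.94]);v=q[:2]-[.5156,-.0367]; print(v@d,v@n)
p=env.read_camera("scene"); c,t=run(p,"s5fit",[.5536,-.0504],[.5386,-.0457])
E
```

```text
time_s: 7.18
tcp_pos: [0.4798, -0.0239, 0.0209]
eef_rot: [-1.353, -0.945, 0.952]
wrist_force: [-0.8, 0.4, 1.2]
width: 0.0004
time_s: 7.6
tcp_pos: [0.4846, -0.0256, 0.0209]
eef_rot: [-1.353, -0.945, 0.952]
wrist_force: [-1.5, 0.4, 1.1]
width: -0.0
time_s: 8.02
tcp_pos: [0.4893, -0.0274, 0.0209]
eef_rot: [-1.353, -0.945, 0.952]
wrist_force: [-1.7, 0.1, 1.4]
width: 0.0003
t 8.0167 tcp [ 0.4893 -0.0274  0.0209] F [-1.73  0.06  1.41] w 0.0003
axes x [ 0.342  0.94  -0.002] y [-0.004 -0.001 -1.   ] z [-0.94   0.342  0.003]
shift mm [ 0.1 -1.  51.2]
-0.027840142122939424 -0.00017644356834449024
cup mask [238. 209.  27.  29.] 0.74 1
cup mask [287. 219.  29.  32.] 0.56 50
s5fit cup [ 0.5414 -0.0437] resid 96.11764705882354 691.0 tri [ 0.5504 -0.0542] 48.52156862745098 cup-tri mm [-9.1 10.5]
```

View pics/s5fit.png

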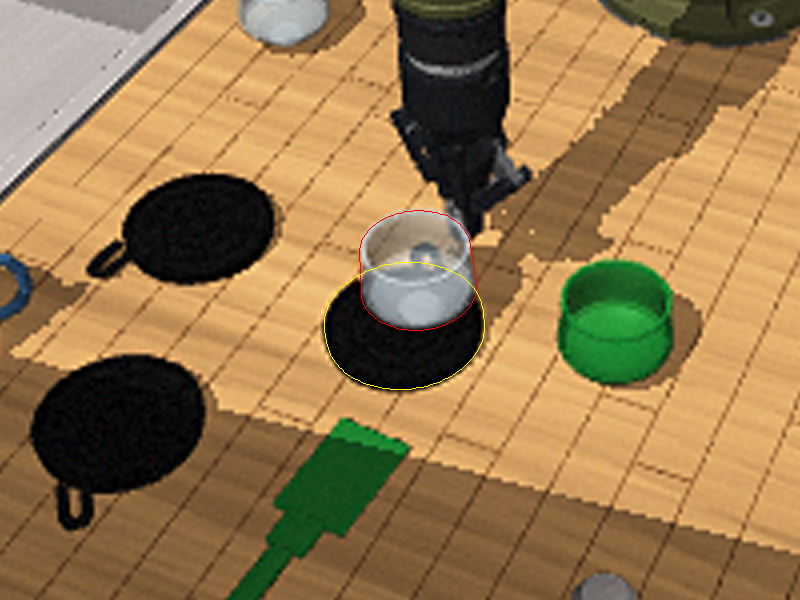

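```bash

python3 -m pendant '[[0,[0,0,-1],0],[0,[0,0,-2],0],[0,[0,0,-3],0],[0,[0,0,-4],0],[0,[0,0,-5],0]]'
python3 -m pendant '[[0,[0,0,-1],0],[0,[0,0,-2],0],[0,[0,0,-3],0],[0,[0,0,-4],0],[0,[0,0,-5],0]]'
python3 - <<'E'
from h import *
plan([.4413,-.0098,.022])
q=env.observe()["tcp_pos"]; d=np.array([.94,-.34]);n=np.array([.34,.94]);v=q[:2]-[.5156,-.0367]; print(v@d,v@n)
for k in range(3):
  p=env.read_camera("scene"); c,t=run(p,"s6fit",[.5536,-.0504],[.5486,-.0487])
p=env.read_camera("wrist"); save(p,"w6.png")
E
```

```text
time_s: 8.53
tcp_pos: [0.4944, -0.0292, 0.0209]
eef_rot: [-1.353, -0.946, 0.952]
wrist_force: [-2.9, 0.7, 1.7]
width: 0.0002
time_s: 8.95
tcp_pos: [0.4992, -0.0309, 0.0209]
eef_rot: [-1.353, -0.946, 0.952]
wrist_force: [-2.6, 0.2, 0.8]
width: -0.0002
t 8.95 tcp [ 0.4992 -0.0309  0.0209] F [-2.59  0.21  0.79] w -0.0002
axes x [ 0.341  0.94  -0.002] y [-0.004 -0.001 -1.   ] z [-0.94   0.341  0.003]
shift mm [ 0.1 -0.9 61.6]
-0.017433078030685428 -0.0001226658757765728
cup mask [286. 220.  30.  36.] 0.85 51
cup mask [236. 210.  28.  32.] 0.79 0
s6fit cup [ 0.5512 -0.0461] resid 74.34901960784313 724.0 tri [ 0.5507 -0.0547] 45.917647058823526 cup-tri mm [0.5 8.6]
cup mask [285. 220.  30.  35.] 0.63 50
s6fit cup [-2.5957  0.4203] resid 772.0 772.0 tri [ 0.555  -0.0526] 490.31372549019613 cup-tri mm [-3150.7   472.9]
cup mask [288. 221.  28.  36.] 0.85 53
s6fit cup [-2.5957  0.4203] resid 756.0 756.0 tri [ 0.5541 -0.0524] 491.33725490196076 cup-tri mm [-3149.9   472.6]
```

View pics/s6fit.png

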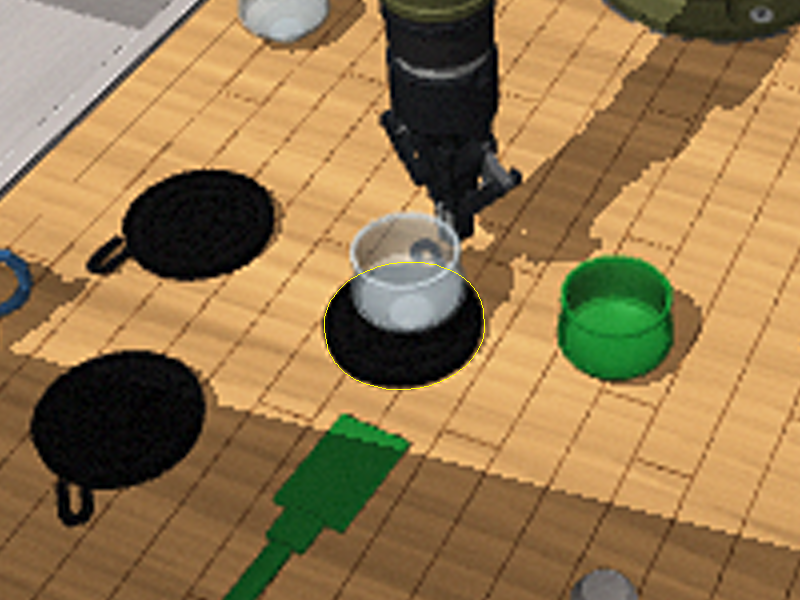

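View pics/w6.png

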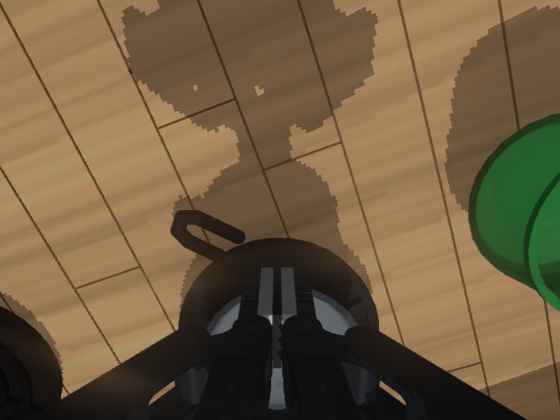

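```bash

python3 -m pendant '[[0,[0,0,3],0],[0,[0,0,10],0],[0,[0,0,20],0],[0,[0,0,35],0],[0,[0,0,50],0]]'
python3 -m pendant '[[0,[0,-40,5],0],[0,[0,-80,5],0],[0,[0,-120,5],0],[0,[0,-160,5],0.12],[0,[0,-200,5],0.24]]'
python3 -m pendant '[[0,[0,-40,0],0.12],[0,[0,-50,0],0.24],[0,[0,-50,0],0.36],[0,[0,-50,0],0.48],[0,[0,-50,0],0.6]]'
python3 -m pendant '[[0,[0,0,0],0.12],[0,[0,0,0],0.24],[0,[0,0,0],0.36],[0,[0,0,0],0.48],[0,[0,0,0],0.6]]'
python3 -m pendant '[[0,[0,0,0],0.12],[0,[0,0,0],0.24],[0,[0,0,0],0.36],[0,[0,0,0],0.48],[0,[0,0,0],0.6]]'
python3 - <<'E'
from h import *
R=plan([.4616,-.046,.2714]); print(np.degrees(np.arctan2(R[1,2],R[0,2])), env.observe()["qpos"][5])
E
```

```text
time_s: 9.72
tcp_pos: [0.4509, -0.0135, 0.0209]
eef_rot: [-1.353, -0.945, 0.952]
wrist_force: [-0.1, -0.2, 0.7]
width: 0.0002
time_s: 10.13
tcp_pos: [0.4454, -0.0112, 0.2228]
eef_rot: [-1.432, -0.758, 0.765]
wrist_force: [1.6, -0.2, -0.0]
width: -0.0
time_s: 10.55
tcp_pos: [0.4448, -0.0109, 0.2731]
eef_rot: [-1.552, -0.289, 0.294]
wrist_force: [0.5, -0.1, 0.7]
width: 0.0005
time_s: 10.97
tcp_pos: [0.4437, -0.0106, 0.2728]
eef_rot: [-1.564, 0.187, -0.181]
wrist_force: [-0.6, -0.4, -0.2]
width: 0.0
time_s: 11.38
tcp_pos: [0.4426, -0.0103, 0.2725]
eef_rot: [-1.472, 0.659, -0.654]
wrist_force: [-0.2, 0.0, -0.2]
width: -0.0001
t 11.3833 tcp [ 0.4426 -0.0103  0.2725] F [-0.23  0.   -0.23] w -0.0001
axes x [ 0.667 -0.745 -0.002] y [-0.004 -0.001 -1.   ] z [ 0.745  0.667 -0.004]
shift mm [39.3  1.1 -9.7]
41.85547452605114 2.3887273519068883
```

```bash

python3 -m pendant '[[0,[10,0,-3],0.12],[0,[20,0,-5],0.24],[0,[30,0,-8],0.36],[0,[39,0,-10],0.48],[0,[39,0,-10],0.55]]'
python3 -m pendant '[[0,[0,0,0],0],[0,[0,0,0],0]]'
python3 - <<'E'
from h import *
p=env.read_camera("wrist"); save(p,"w7.png")
run(p,"w7fit",[.5536,-.0504],[.549,-.048])
p=env.read_camera("wrist")
run(p,"w7fitb",[.5536,-.0504],[.549,-.048])
E
```

```text
time_s: 11.8
tcp_pos: [0.4608, -0.0468, 0.2721]
eef_rot: [-1.291, 1.083, -1.079]
wrist_force: [-0.3, 0.5, 0.6]
width: 0.0001
time_s: 11.97
tcp_pos: [0.4599, -0.0466, 0.2718]
eef_rot: [-1.292, 1.082, -1.077]
wrist_force: [-0.6, 0.8, 0.2]
width: -0.0003
cup mask [138.  81. 100.  89.] 0.61 155
w7fit cup [-0.1132  0.0793] resid 6616.0 6616.0 tri [ 0.5537 -0.051 ] 6221.074509803922 cup-tri mm [-666.9  130.2]
cup mask [138.  82.  97.  88.] 0.91 155
cup mask [293.  76.  85.  87.] 0.81 2
w7fitb cup [ 0.5479 -0.046 ] resid 137.69019607843137 6170.0 tri [ 0.5537 -0.0509] 482.2313725490196 cup-tri mm [-5.8  4.9]
```

View pics/w7fit.png

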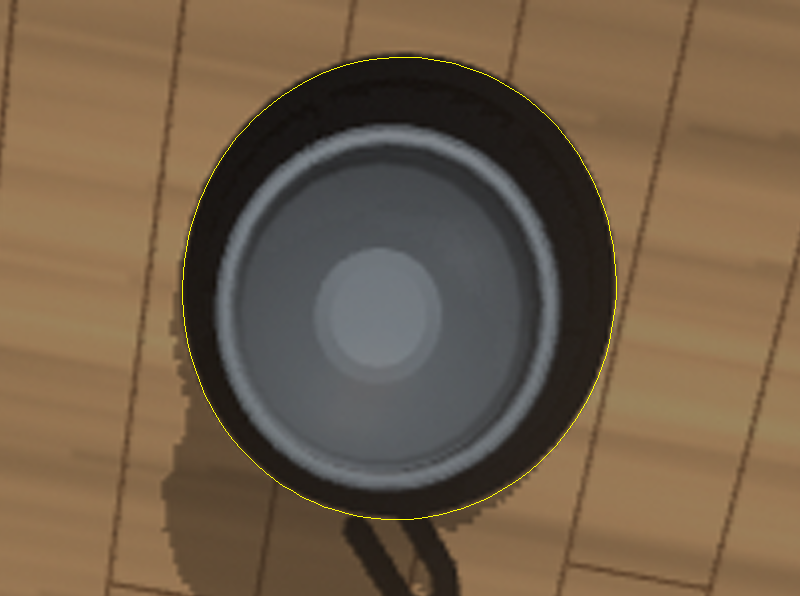

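```bash

python3 - <<'E'
from h import *
R=plan([.4935,.0002,.2714]); print(np.degrees(np.arctan2(R[1,2],R[0,2])))
E
python3 -m pendant '[[0,[-10,0,10],-0.12],[0,[-20,0,20],-0.24],[0,[-30,0,30],-0.36],[0,[-40,0,40],-0.48],[0,[-40,0,41],-0.6]]'
python3 -m pendant '[[0,[0,0,0],-0.12],[0,[0,0,0],-0.24],[0,[0,0,0],-0.36],[0,[0,0,0],-0.48],[0,[0,0,0],-0.6]]'
python3 -m pendant '[[0,[0,0,0],-0.12],[0,[0,0,0],-0.24],[0,[0,0,0],-0.36],[0,[0,0,0],-0.48],[0,[0,0,0],-0.6]]'
python3 - <<'E'
from h import *
R=plan([.4935,.0002,.2714]); print(np.degrees(np.arctan2(R[1,2],R[0,2])))
E
```

```text
t 12.1667 tcp [ 0.4605 -0.0465  0.2721] F [ 0.27 -0.14  0.34] w -0.0001
axes x [ 0.175 -0.985  0.001] y [-0.005 -0.001 -1.   ] z [ 0.985  0.175 -0.005]
shift mm [-40.2   0.5  40.7]
10.050321896784698
time_s: 12.58
tcp_pos: [0.4949, 0.0019, 0.2717]
eef_rot: [-1.484, 0.618, -0.612]
wrist_force: [0.2, -0.7, 0.8]
width: -0.0
time_s: 13.0
tcp_pos: [0.4947, 0.0021, 0.2717]
eef_rot: [-1.567, 0.144, -0.138]
wrist_force: [-1.0, 0.7, -0.4]
width: -0.0003
time_s: 13.42
tcp_pos: [0.4946, 0.0023, 0.2717]
eef_rot: [-1.544, -0.332, 0.339]
wrist_force: [0.1, 0.8, -0.7]
width: 0.0
t 13.4167 tcp [0.4946 0.0023 0.2717] F [ 0.13  0.82 -0.7 ] w 0.0
axes x [ 0.91   0.415 -0.004] y [-0.004 -0.001 -1.   ] z [-0.415  0.91   0.001]
shift mm [-1.9  0.3 -1.5]
114.50968049204502
```

```bash

python3 -m pendant '[[0,[-1,20,-1],-0.12],[0,[-2,50,-1],-0.24],[0,[-2,80,-1],-0.36],[0,[-2,110,-1],-0.445],[0,[-2,140,-1],-0.445]]'
python3 - <<'E'
from h import *
R=plan([.4935,.0002,.021]); print(np.degrees(np.arctan2(R[1,2],R[0,2])))
E
```

```text
time_s: 13.83
tcp_pos: [0.4925, 0.0008, 0.1306]
eef_rot: [-1.459, -0.683, 0.688]
wrist_force: [0.4, -0.3, -0.6]
width: -0.0001
t 13.8333 tcp [0.4925 0.0008 0.1306] F [ 0.45 -0.25 -0.64] w -0.0001
axes x [ 0.639  0.769 -0.003] y [-0.003 -0.    -1.   ] z [-0.769  0.639  0.002]
shift mm [  0.5 109.6  -1.4]
140.28927424978164
```

```bash

python3 -m pendant '[[0,[0,30,0],0],[0,[0,60,0],0],[0,[0,85,0],0],[0,[0,100,0],0],[0,[0,109,0],0]]'
python3 -m pendant '[[0,[0,0,-3],0],[0,[0,0,-6],0],[0,[0,0,-9],0],[0,[0,0,-12],0],[0,[0,0,-15],0]]'
python3 - <<'E'
from h import *
plan([.5146,-.0176,.021])
q=env.observe()["tcp_pos"];d=np.array([.767,-.642]);n=np.array([.642,.767])
for nm,c in(("cup",[.5479,-.046]),("tri",[.5537,-.0507])): v=q[:2]-c; print(nm,v@d,v@n)
p=env.read_camera("scene"); save(p,"s8.png"); run(p,"s8fit",[.5536,-.0504],[.549,-.048])
E
```

```text
time_s: 14.25
tcp_pos: [0.4902, 0.0009, 0.0195]
eef_rot: [-1.457, -0.681, 0.691]
wrist_force: [0.7, 0.1, -0.1]
width: -0.0002
time_s: 14.67
tcp_pos: [0.5033, -0.0089, 0.0206]
eef_rot: [-1.458, -0.683, 0.689]
wrist_force: [-0.2, 0.2, 0.6]
width: 0.0005
t 14.6667 tcp [ 0.5033 -0.0089  0.0206] F [-0.23  0.23  0.63] w 0.0005
axes x [ 0.638  0.77  -0.003] y [-0.004 -0.001 -1.   ] z [-0.77   0.638  0.003]
shift mm [  0.5  -0.5 -14.2]
cup -0.057971287868846005 -0.00019383738670493238
tri -0.06543728786884594 -0.00031253738670487867
cup mask [286. 219.  28.  34.] 0.63 51
s8fit cup [-2.5953  0.421 ] resid 759.0 759.0 tri [ 0.555  -0.0526] 492.31372549019613 cup-tri mm [-3150.3   473.6]
```

View pics/s8fit.png

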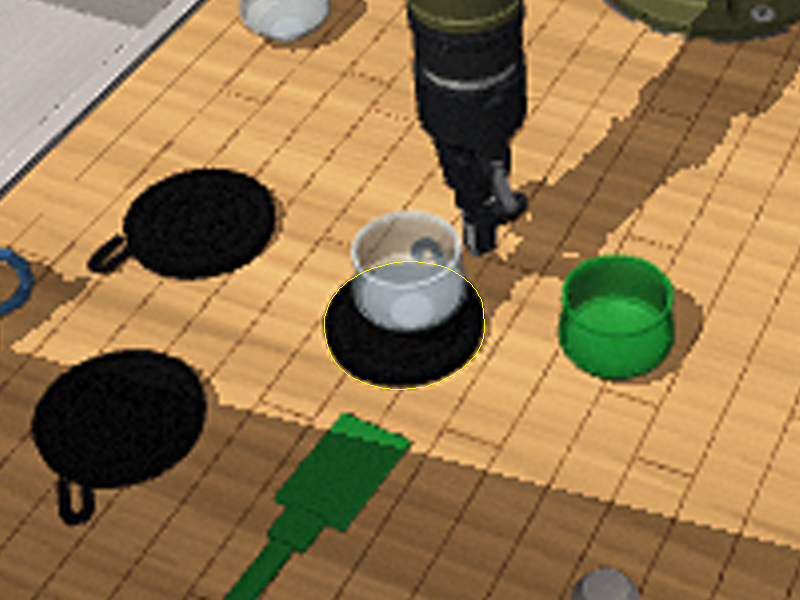

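```bash

python3 -m pendant '[[0,[0,0,-1],0],[0,[0,0,-2],0],[0,[0,0,-3],0],[0,[0,0,-4],0],[0,[0,0,-5],0]]'
python3 -m pendant '[[0,[0,0,-1],0],[0,[0,0,-2],0],[0,[0,0,-3],0],[0,[0,0,-4],0],[0,[0,0,-5],0]]'
python3 -m pendant '[[0,[0,0,-1],0],[0,[0,0,-2],0],[0,[0,0,-3],0],[0,[0,0,-4],0],[0,[0,0,-4],0]]'
python3 - <<'E'
from h import *
plan([.5146,-.0176,.021])
q=env.observe()["tcp_pos"];d=np.array([.767,-.642]);n=np.array([.642,.767])
for nm,c in(("cup",[.5479,-.046]),("tri",[.5537,-.0507])): v=q[:2]-c; print(nm,v@d,v@n)
E
```

```text
time_s: 15.18
tcp_pos: [0.5069, -0.0123, 0.0202]
eef_rot: [-1.458, -0.682, 0.689]
wrist_force: [0.2, 0.1, 1.5]
width: -0.0002
time_s: 15.6
tcp_pos: [0.5106, -0.0154, 0.0201]
eef_rot: [-1.458, -0.682, 0.69]
wrist_force: [-0.6, 0.6, 0.4]
width: -0.0002
time_s: 16.02
tcp_pos: [0.5139, -0.0181, 0.0202]
eef_rot: [-1.458, -0.682, 0.689]
wrist_force: [-0.2, 0.1, 0.3]
width: 0.0003
t 16.0167 tcp [ 0.5139 -0.0181  0.0202] F [-0.25  0.12  0.32] w 0.0003
axes x [ 0.638  0.77  -0.004] y [-0.005 -0.    -1.   ] z [-0.77   0.638  0.004]
shift mm [ 0.8 -0.9 -0.2]
cup -0.04401736943757761 -0.00041618556335455155
tri -0.05148336943757754 -0.0005348855633544944
```

Back off, lift and look again with the wrist camera.

```bash

python3 -m pendant '[[0,[0,0,2],0],[0,[0,0,6],0],[0,[0,0,12],0],[0,[0,0,18],0],[0,[0,0,24],0]]'
python3 -m pendant '[[0,[0,-40,0],0],[0,[0,-80,0],0],[0,[0,-120,0],0],[0,[0,-160,0],0.12],[0,[0,-200,0],0.24]]'
python3 -m pendant '[[0,[0,-40,0],0.12],[0,[0,-50,0],0.24],[0,[0,-50,0],0.36],[0,[0,-50,0],0.48],[0,[0,-50,0],0.6]]'
python3 -m pendant '[[0,[0,0,0],0.12],[0,[0,0,0],0.24],[0,[0,0,0],0.36],[0,[0,0,0],0.48],[0,[0,0,0],0.6]]'
python3 -m pendant '[[0,[0,0,0],0.12],[0,[0,0,0],0.24],[0,[0,0,0],0.36],[0,[0,0,0],0.48],[0,[0,0,0],0.6]]'
python3 - <<'E'
from h import *
R=plan([.4616,-.046,.2714]); print(np.degrees(np.arctan2(R[1,2],R[0,2])))
E
```

```text
time_s: 16.43
tcp_pos: [0.4947, -0.0023, 0.0202]
eef_rot: [-1.458, -0.682, 0.69]
wrist_force: [0.8, -0.6, -0.2]
width: -0.0005
time_s: 16.85
tcp_pos: [0.4948, -0.0018, 0.2222]
eef_rot: [-1.512, -0.492, 0.5]
wrist_force: [1.1, 0.3, 0.4]
width: -0.0001
time_s: 17.27
tcp_pos: [0.4949, -0.0014, 0.2727]
eef_rot: [-1.571, -0.019, 0.025]
wrist_force: [-0.4, 0.1, 0.6]
width: -0.0001
time_s: 17.68
tcp_pos: [0.4943, -0.001, 0.2726]
eef_rot: [-1.525, 0.456, -0.45]
wrist_force: [-0.3, 0.3, -0.2]
width: 0.0002
time_s: 18.1
tcp_pos: [0.4938, -0.0006, 0.2725]
eef_rot: [-1.371, 0.922, -0.917]
wrist_force: [0.6, -0.5, -0.2]
width: -0.0001
t 18.1 tcp [ 0.4938 -0.0006  0.2725] F [ 0.6  -0.52 -0.17] w -0.0001
axes x [ 0.378 -0.926 -0.001] y [-0.004 -0.001 -1.   ] z [ 0.926  0.378 -0.004]
shift mm [ 29.9   1.3 -46.9]
22.199011938795092
```

```bash

python3 -m pendant '[[0,[8,0,-12],0.1],[0,[16,0,-24],0.2],[0,[24,0,-36],0.2],[0,[30,0,-47],0.2],[0,[30,0,-47],0.2]]'
python3 - <<'E'
from h import *
for i in range(3):
  p=env.read_camera("wrist")
  run(p,"w9fit%d"%i,[.5536,-.0504],[.5536,-.0504])
E
```

```text
time_s: 18.52
tcp_pos: [0.46, -0.0471, 0.2728]
eef_rot: [-1.296, 1.074, -1.069]
wrist_force: [0.3, -0.1, 0.5]
width: -0.0001
cup mask [137.  80. 100.  90.] 0.91 159
cup mask [298.  70.  86.  83.] 0.72 4
w9fit0 cup [ 0.5542 -0.0502] resid 111.89019607843137 6316.0 tri [ 0.5536 -0.0511] 485.8862745098039 cup-tri mm [0.6 0.9]
cup mask [140.  82.  99.  88.] 0.7 158
cup mask [301.  72.  91.  85.] 0.57 5
w9fit1 cup [ 0.5538 -0.0504] resid 183.45098039215685 6156.0 tri [ 0.5539 -0.0512] 476.99607843137255 cup-tri mm [-0.1  0.8]
cup mask [301.  73.  85.  88.] 0.8 5
cup mask [140.  82.  97.  89.] 0.77 158
w9fit2 cup [ 0.5538 -0.0502] resid 229.7058823529412 6120.0 tri [ 0.5538 -0.0509] 478.643137254902 cup-tri mm [0.  0.7]
```

View pics/w9fit0.png

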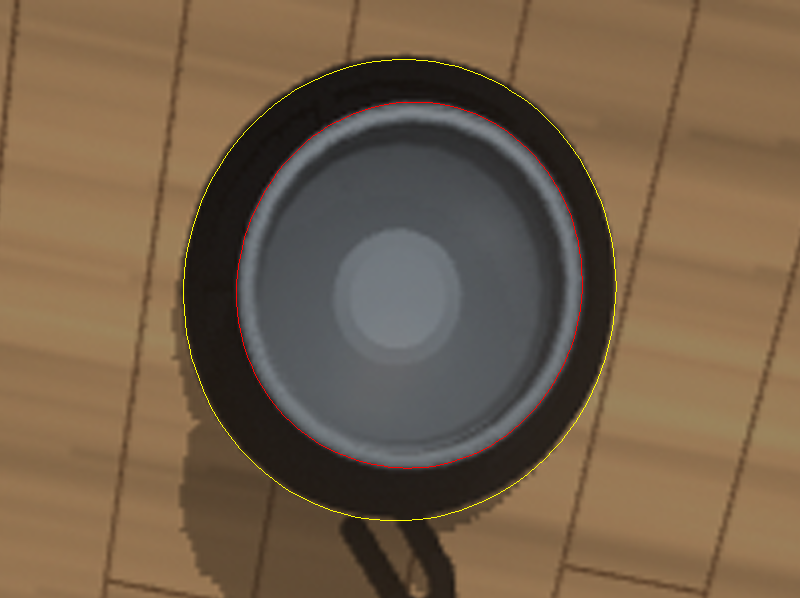

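The cup's foot disc, at crop pixel (398,295), sits at the middle of the trivet outline at (400,290). The cup is upright and the hand is clear, so I'm handing in the job.

```bash
python3 -c "
from workcell import env
print(env.sign_off())"
```

```text
the job is handed in; nothing more can be done
None
```

The cup now stands upright about 1 mm from the trivet's centre by the last three wrist-camera fits, well inside the 8 mm limit. `env.sign_off()` gives no verdict, so this rests on my own measurements.

- **What I did:** I chose the leftmost of the three black trivets, the one with the clear cup on it, and left the green look-alike alone. With the fingers shut and upright, I nudged the cup low on its belly in two slow pushes. The first moved it about 34 mm; the second, about 7 mm, corrected a remaining 7.6 mm offset.
- **Last checks:** The trivet's measured position stayed within about 1 mm of the start. The wrist-force readings I took stayed below about 3.5 N. The hand was raised to 0.27 m, clear of everything, and the clock stood at about 18.7 s of the 54 s.
- **Checks that disagreed:** The scene camera's cup-to-trivet offset differed from the wrist camera's by about 6 mm, so I relied on the wrist fits and used the scene camera only as a rough guide. The networks also missed the cup in a few pictures, and I discarded the fits from those.

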